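# Turn the gas down to half and lift the round roll with the tongs

### The job

First turn the gas tap beside the griddle down to half, so that its lever points diagonally, 45 degrees from the pipe, and leave it there. Then pick up the kitchen tongs, take the small round bread roll off the griddle with their tips (never with your fingers) and hold it up a good hand's width (about 10 cm or more) above the griddle. Finish while still holding it there in the closed tongs, and leave the long roll, the saucepan and the pie tin where they are.

Things in the scene. Friction and masses are not known exactly. Their poses are not given: they have to be found in the camera images.
- gas_lever (a joint): Angle of the gas tap's lever (rad), starting at 0 to 0.4. 0 = fully open: lever along the brass pipe, pointing away from the hob (hob's -y). It grows as the lever turns clockwise seen from above; pi/2 = shut: lever across the pipe, pointing to the hob's front (hob's -x). Half = pi/4. Stays where it is left; takes about 0.12 N m (2 N at the grip point) to turn.
- lever_grip (a point): Where to take the lever: on its centre line, 60 mm from the turning axis, mid-height (80 mm above the table). Flat horizontal steel bar with a black sleeve, 10 mm wide, 16 mm tall (72 to 88 mm above the table), reaching 90 mm from the axis. The point's y axis points from the lever's end to the turning axis, z up. The pipe's top, under the open lever, is 48 mm above the table.
- lever_axis (a point): Point on the lever's vertical turning axis, 80 mm above the table, 225 mm from the hob's centre on the hob's -y side; axes parallel to the hob's.
- hob: Fixed gas hob: steel case 300 x 300 mm; centred on it a flat rimless round black griddle, 250 mm across, its top 100 mm above the table. A brass pipe leaves the -y side 38 mm above the table, carries the tap and ends in an elbow 315 mm from the centre. Origin: hob centre at table height; -x is the front facing the robot, z up.
- tongs: Plain steel sprung kitchen tongs, 200 mm long plus a small ring behind the pivot. They stand on the 38 mm tall pivot and on the tips; the two upright strip arms (4 mm thick) open sideways. Origin: the rear pivot, underside; x along the middle line to the tips, y to the left arm, z up. Open: 57 mm wide over the arms at the grip point, about 80 mm clear between the tips. About 120 g.
- tongs_grip (a point): Where to take the tongs: on the middle line, 88 mm ahead of the pivot, 27 mm above the underside, at mid-height of the arms (16 to 38 mm above the underside here). The arms' outer faces are flat from 50 to 125 mm ahead of the pivot, parallel when the tongs hold the round roll. Centre of mass about 8 mm behind. Same axes as tongs. Squeeze the arms together here along y.
- tongs_tip (a point): Point between the two tips, on the middle line, 182 mm ahead of the pivot, 11 mm above the underside: here the held item should be. The flat tip faces reach from 162 to 200 mm ahead of the pivot and from the underside to 24 mm above it. Same axes as tongs.
- tong_left (a joint): Closing angle of the left arm (rad); the right arm mirrors it. 0 = open; 0.11 = tips 44 mm apart (on the round roll), 38 mm over the arms at the grip point; 0.22 = end of travel, tips nearly touching. Each 0.01 narrows the grip point by 1.8 mm, the tips by 3.7 mm. The spring pushes each arm out at the grip point with 4 N when open, 9 N on the roll, 14 N at the end.
- round_roll_center (a point): Centre of the small round bread roll, a dome 44 mm across and 40 mm high with a flat base and vertical sides from 9 to 25 mm above it, about 45 g, standing on the griddle. This point is 20 mm above its base.
- round_roll: The same round bread roll; origin at the centre of its underside.
- long_roll: Long bread roll, 114 mm long, 38 mm wide and 38 mm high, on the other half of the griddle (about 120 mm from the round one, centre to centre), lying roughly along the hob's x. Origin: centre of its underside, x along it. Leave it alone.
- saucepan: Dark saucepan with lid and black handle, 156 mm across, 125 mm high, handle reaching 234 mm from its centre; origin: centre of its underside. Leave it alone.
- pie_tin: Grey metal pie tin, 190 mm across, 34 mm high; origin: centre of its underside. Leave it alone.
Things that resemble listed ones, but are neither listed nor needed, are in the scene too. What is shaped like the round_roll but green, pink or white is not meant.

How it is judged:
On the way, in this order (a step that is already met when the one before it is completed fails the run):
1. the gas lever stands at half (45 degrees, within 8) and is still (value of joint gas_lever between 0.645 and 0.925 rad and velocity of joint gas_lever between -0.05 and 0.05 rad/s), for 0.3 s.
2. the tongs are held up off the table in the fingers (height (world z) of tongs_grip above 0.06 m and contact force between the fingers and tongs above 1 N), for 0.2 s.
3. the round roll is lifted off the griddle between the tips of the tongs (height (world z) of round_roll_center above 0.15 m and contact force between tongs and round_roll above 0.3 N and distance between round_roll_center and tongs_tip below 0.035 m), for 0.2 s.
At the end, for the whole second after the job is handed in: The gas lever stands at half (45 degrees, within 8 degrees); the round roll's underside is more than 80 mm above the griddle (180 mm above the table), still, pressed by the tongs, its centre within 35 mm of the point between the tips; the fingers hold the tongs and the robot does not touch the roll (value of joint gas_lever between 0.645 and 0.925 rad and height (world z) of round_roll above 0.18 m and distance between round_roll_center and tongs_tip below 0.035 m and contact force between tongs and round_roll above 0.3 N and contact force between the fingers and tongs above 1 N and contact force between the arm and round_roll below 0.1 N and linear speed of round_roll below 0.05 m/s); the arm keeps its last pose, push and grip.
It fails at once if the robot touches the round roll itself (contact force between any of the fingers, the arm and round_roll above 0.5 N).
It fails at once if the long roll is moved by more than 25 mm (distance of long_roll from where it was at the start of the episode above 0.025 m).
It fails at once if the saucepan is moved by more than 25 mm (distance of saucepan from where it was at the start of the episode above 0.025 m).
It fails at once if the pie tin is moved by more than 25 mm (distance of pie_tin from where it was at the start of the episode above 0.025 m).
It also fails if it takes over 58 s, if anything falls off the work surface, if the arm or the gripper's body presses on something with over 40 N, if the wrist force passes 120 N, or if a joint passes its speed limit or range.

### The arm

A 7-joint arm with a two-finger parallel gripper is mounted at the origin on the work surface. World frame = base frame: x ahead of the robot, y to its left, z up, the work surface at z = 0. Lengths are in m, angles in rad, forces in N, time in s.
With the tool pointing down it reaches from about 0.425 to 0.925 m from the base axis. Payload 6.8 kg.
Tool frame: the origin (TCP) lies between the finger pads; the fingertips stand 22 mm ahead of it and the grasp point (between the pads) lies 3 mm ahead of it; z points along the fingers, y is the line along which they close (so a half turn about z gives the same grasp; the last joint's range is limited). The gripper opens to 85 mm and grips with 20 to 120 N. Pads are 22 mm wide; open, the fingers measure 114 mm over their backs; the gripper's body (76 mm by 85 mm) begins 54 mm behind the grasp point. The pads swing forward as they close: fully open they stand 13 mm farther back than shut.
Start: joints at [-1.381, 0.477, 0.022, 1.555, -0.011, 1.109, -0.083], TCP at [0.198, 0.645, 0.253] pointing down, gripper open.
Joint ranges: [-2.96, 2.96], [-0.34, 2.1], [-1.41, 1.46], [0.24, 2.44], [-1.37, 4.51], [0.17, 1.92], [-2.96, 2.96]. Speed limits (rad/s): [2.39, 2.39, 3.14, 3.14, 3.14, 3.14, 3.14].

### API

Orientations are given as a unit quaternion [w, x, y, z].
In Python, from station import bot gives the robot as it stands.
- The arm moves only by the tool servo_tool, never from a script. Its argument "motion" is a list that holds one entry, the list of rows, each a list of 5 numbers: the opening, from 0 (shut) to 1 (fully open), then the shift along the world's x, y, z each as a share of 0.04 m, from -1 to 1, then the turn about the world's z as a share of 0.12 rad, from -1 to 1. A call has 1 to 20 rows; each row shifts and turns the commanded pose from where the row before left it; what a row does not reach is not made up. A row lasts 1/10 s, in which the tool goes at most 50 mm and 8.59 degrees, less where a joint would pass 70% of its speed; a pose out of reach is approached as far as the arm can. A call with a number of a shift or a turn outside -1 to 1 is refused whole. A call with a gripper value outside its range is refused whole. The fingers move at their own pace and stop on an object; "newtons" is the grip in N (left out, the last holds). Time passes only in rows, so rows that do not move let the fingers close. It gives the time, the measured TCP pose, the force, the opening and the grip force at its end, in the units of the state.
- bot.get_obs(): the state, without advancing time (a new reading comes with each control period).
- bot.read_camera(name): name is "side" or "top" or "wrist"; returns (picture, depth): 384x512x3 uint8, red, green, blue; 384x512 float32, m along the optical axis (not along the pixel's ray), 0 where there is no reading.
- bot.get_calibration(name): a dict with "fovy" (degrees; the focal length in pixels is half the picture's height over the tangent of half this angle, whatever the lens; pixels are square), "cx", "cy" (the principal point, pixels), "view" (4x4, takes a point from world to camera coordinates). Camera axes: x right, y down, z forward; pixel columns grow to the right and rows downward; lengths in m; the calibration is good to about 2 mm. A picture is of the moment at which its call begins: read the wrist's pose just before it. get_calibration takes no time and is no camera call; for the wrist camera it gives the pose at the moment of the call.
- bot.hand_in(): hands the job in; it is judged then, once.
The state is a dict: "t": time; "q": joint angles; "joint_vel": joint speeds; "joint_torque": joint torques, N m; "eef_pos": TCP position; "tool_rot": TCP orientation; "contact_force": force on the tool from outside, world axes, zero at the start; "torque": the same for the moment, N m; "gripper_width": opening from 0.0 (shut) to 1.0 (fully open); "grasp_force": force on a finger pad.
Only numpy, scipy, OpenCV 4.12 (cv2) and the standard library are available. Lean on these libraries where they do the work, as an engineer would, in place of code of your own. Each camera call takes 0.05 s, during which the arm holds its last target. There are 200 camera calls.

## Working session

There is one attempt and no reset: what is moved stays moved. The work goes in short steps, Python scripts to look and compute and a tool call to move; the robot and the scene stay as the last step left them, time stands still between calls to the robot, and variables do not carry over. Pictures are saved under pics/ and viewed, at most 10 in all, crops included, and the job is handed in when it is done.

Besides the shell and the picture viewer there is one more tool, called after "Call:" as name([rows], argument=value, ...), one row to a line, values as JSON. servo_tool: Moves the arm, as the interface text tells. Shift numbers are shares of 0.04 m and turn numbers shares of 0.12 rad, none past 1 either way. Its arguments: {"type":"object","properties":{"motion":{"type":"array"},"newtons":{"type":"number"}},"required":["motion"]}

```bash
mkdir -p pics; cat > h.py <<'E'
import numpy as np, cv2
from station import bot
def shot(n):
    c=bot.get_calibration(n); im,d=bot.read_camera(n)
    return im,d,c
def K(c): return 192/np.tan(np.radians(c['fovy'])/2)
def cloud(d,c):
    f=K(c); v,u=np.mgrid[:384,:512]
    P=np.stack([(u-c['cx'])/f*d,(v-c['cy'])/f*d,d],-1)
    V=np.array(c['view']); return (P-V[:3,3])@V[:3,:3]
def ray(u,v,z,c):
    f=K(c);V=np.array(c['view']);o=-V[:3,:3].T@V[:3,3]
    r=V[:3,:3].T@np.array([(u-c['cx'])/f,(v-c['cy'])/f,1]); return o+r*(z-o[2])/r[2]
E
python3 - <<'E'
from h import *
print(bot.get_obs())
for n in('top','side'):
    im,d,c=shot(n); print(n,c); np.savez(n+'.npz',im=im,d=d)
    import pickle; pickle.dump(c,open(n+'.pkl','wb'))
    cv2.imwrite(f'pics/{n}0.png',cv2.resize(im[:,:,::-1],(800,600)))
E
```

```text
{'t': 0.0, 'q': array([-1.3810883 ,  0.47781014,  0.02235128,  1.55646564, -0.01148092,
        1.10928366, -0.08311341]), 'joint_vel': array([-3.00226969e-04, -6.26311907e-04, -2.79388458e-04, -1.80510754e-05,
       -1.13290503e-03, -1.07297679e-03, -1.17195404e-03]), 'joint_torque': array([ 5.83587662e-04, -5.96438956e+01,  1.60837054e+00, -2.81191814e+01,
        1.25367130e-02,  9.35553282e-03, -1.84676901e-05]), 'eef_pos': array([0.19792293, 0.64475034, 0.25231318]), 'tool_rot': array([-5.69782705e-05,  1.48351187e-01,  9.88934315e-01, -9.17439347e-04]), 'contact_force': array([ 0.70137217, -0.25226841,  0.07064463]), 'torque': array([-0.01407814,  0.03913272,  0.0092401 ]), 'grasp_force': 0.0, 'gripper_width': 0.9981549050840246}
top {'fovy': 46.23743605859966, 'cx': 256.75693875038337, 'cy': 183.5948421392417, 'view': array([[ 4.03868563e-03, -9.99989701e-01,  2.07044666e-03,
         1.98948080e-02],
       [-9.83428073e-01, -4.34706300e-03, -1.81246595e-01,
         5.27622692e-01],
       [ 1.81253728e-01, -1.30413735e-03, -9.83435501e-01,
         1.31442528e+00],
       [ 0.00000000e+00,  0.00000000e+00,  0.00000000e+00,
         1.00000000e+00]])}
side {'fovy': 42.248424765765044, 'cx': 256.2452885898019, 'cy': 188.74362668207894, 'view': array([[ 0.94985134,  0.31190462,  0.02231452, -0.50680908],
       [ 0.20021434, -0.5517978 , -0.80958842, -0.01995644],
       [-0.24020126,  0.77345633, -0.58657365,  1.5947895 ],
       [ 0.        ,  0.        ,  0.        ,  1.        ]])}
```

View pics/top0.png

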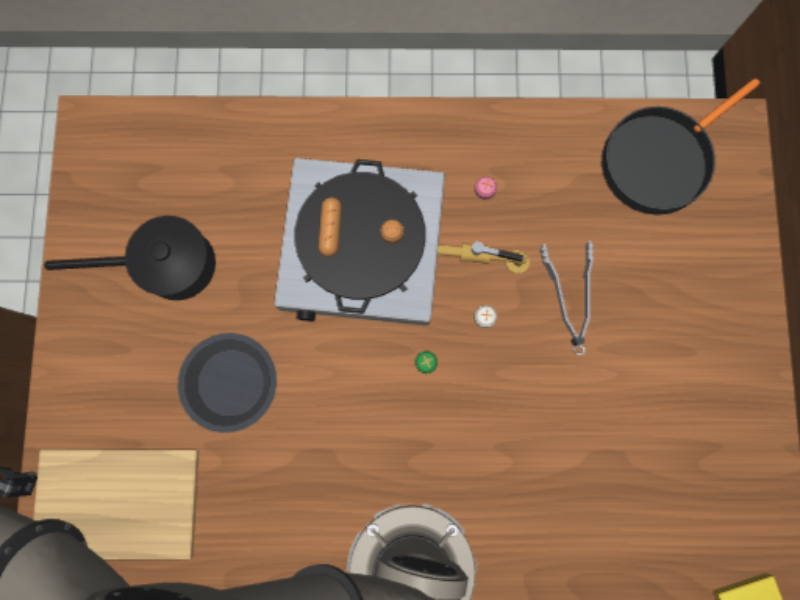

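View pics/side0.png

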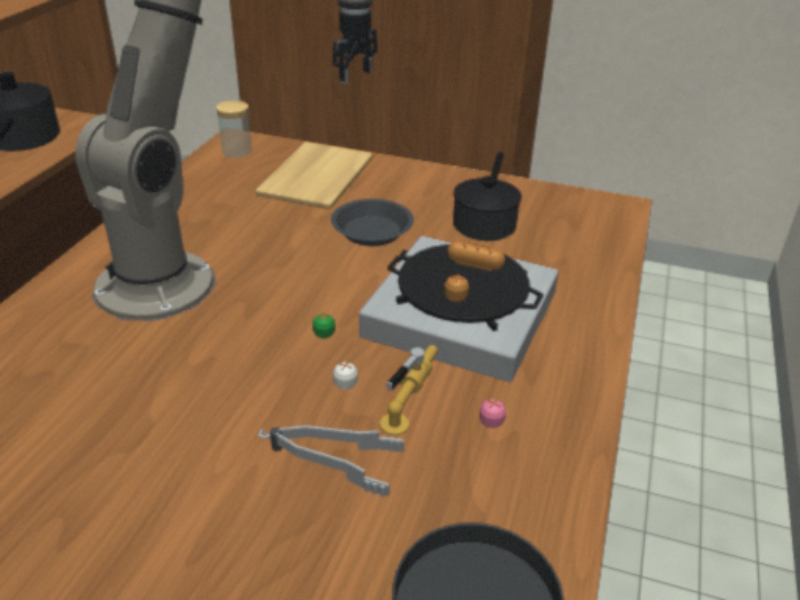

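Top view (800x600 px): the wanted round roll is the brown one on the griddle at (392,231). Lookalikes are pink (485,188), white (485,316) and green (426,362); the long roll is at (330,227). The tap axis is at (478,247) with the lever end at (523,258). The tongs pivot is at (579,342), with tips at (545,247) and (590,244). I choose the brown roll on the griddle.

```bash
python3 - <<'E'
from h import *
import pickle
for n in('top','side'):
    z=np.load(n+'.npz');im,d=z['im'],z['d'];c=pickle.load(open(n+'.pkl','rb'));P=cloud(d,c)
    hsv=cv2.cvtColor(im,cv2.COLOR_RGB2HSV);H,S,V=[hsv[...,i].astype(int) for i in range(3)]
    X,Y,Z=P[...,0],P[...,1],P[...,2]; ok=d>0
    print(n,'table z',np.median(Z[ok&(abs(X-.45)<.03)&(abs(Y+.1)<.05)]))
    # brown things on griddle
    m=ok&(Z>.11)&(Z<.16)&(S>100)&(X>.45)&(X<.95)&(Y>-.2)&(Y<.3)
    nl,L,st,ce=cv2.connectedComponentsWithStats(m.astype(np.uint8))
    for i in range(1,nl):
        if st[i,4]>20:
            q=P[L==i]; print(' roll',ce[i].round(1),st[i,4],q.min(0).round(3),q.max(0).round(3),q.mean(0).round(4))
    g=ok&(Z>.09)&(Z<.108)&(V<90)&(X>.4)&(X<1)&(abs(Y-.08)<.25)
    q=P[g].astype(np.float32)[:,:2]; print(' griddle',np.percentile(q,[1,99],axis=0).round(3),cv2.minEnclosingCircle(q))
    # case top grey
    s=ok&(S<50)&(V>110)&(Z>.03)&(Z<.1)&(X>.4)&(X<1)&(Y>-.1)&(Y<.3)
    q=P[s]; print(' case',cv2.minAreaRect(q[:,:2].astype(np.float32)),np.median(q[:,2]))
    l=ok&(Z>.06)&(Z<.11)&(X>.5)&(X<.85)&(Y>-.24)&(Y<-.08)&(S<90)
    q=P[l]; print(' lever',len(q),q.min(0).round(3),q.max(0).round(3))
    b=l&(V<70);q=P[b];
    if len(q)>5: print('  black',len(q),q.mean(0).round(4),cv2.minAreaRect(q[:,:2].astype(np.float32)),cv2.fitLine(q[:,:2].astype(np.float32),2,0,.01,.01).ravel().round(3))
    b=l&(V>=110);q=P[b]
    if len(q)>3: print('  bright',q.mean(0).round(4),np.argwhere(b).mean(0)[::-1])
    t=ok&(Z>.006)&(Z<.06)&(S<100)&(X>.35)&(X<.8)&(Y<-.19)&(Y>-.5)
    nl,L,st,ce=cv2.connectedComponentsWithStats(t.astype(np.uint8),connectivity=8)
    for i in range(1,nl):
        if st[i,4]>10:
            q=P[L==i];print(' tongs',st[i],q.min(0).round(3),q.max(0).round(3))
    for lo in np.arange(.4,.75,.02):
        q=P[t&(X>=lo)&(X<lo+.02)]
        if len(q): 
            ys=np.sort(q[:,1]);k=np.argmax(np.diff(ys)) if len(ys)>1 else 0
            print('  x%.2f'%lo,len(q),'R',ys[:k+1].mean().round(4),'L',ys[k+1:].mean().round(4) if len(ys)>1 else '',ys[[0,-1]].round(4),'z',q[:,2].max().round(3))
im=np.load('top.npz')['im']; cv2.imwrite('pics/crop0.png',cv2.resize(im[95:235,170:400,::-1],(800,487),interpolation=cv2.INTER_CUBIC))
E
```

```text
top table z -1.774206336878681e-05
 roll [210.7 144.7] 454 [0.573 0.136 0.119] [0.683 0.176 0.146] [0.6253 0.1555 0.1337]
 roll [250.4 147.6] 180 [0.599 0.022 0.11 ] [0.643 0.063 0.145] [0.6174 0.041  0.1327]Traceback (most recent call last):
  File "<stdin>", line 15, in <module>
cv2.error: OpenCV(4.12.0) /io/opencv/modules/imgproc/src/shapedescr.cpp:201: error: (-215:Assertion failed) count >= 0 && (depth == CV_32F || depth == CV_32S) in function 'minEnclosingCircle'
```

```bash
cat > m.py <<'E'
from h import *
import pickle
for n in('top','side'):
    z=np.load(n+'.npz');im,d=z['im'],z['d'];c=pickle.load(open(n+'.pkl','rb'));P=cloud(d,c)
    hsv=cv2.cvtColor(im,cv2.COLOR_RGB2HSV);H,S,V=[hsv[...,i].astype(int) for i in range(3)]
    X,Y,Z=P[...,0],P[...,1],P[...,2]; ok=d>0
    print(n)
    m=ok&(Z>.11)&(Z<.16)&(S>100)&(X>.45)&(X<.95)&(Y>-.2)&(Y<.3)
    nl,L,st,ce=cv2.connectedComponentsWithStats(m.astype(np.uint8))
    for i in range(1,nl):
        if st[i,4]>20:
            q=P[L==i]; print(' roll',ce[i].round(1),st[i,4],q.min(0).round(3),q.max(0).round(3),q.mean(0).round(4))
    g=ok&(Z>.08)&(Z<.115)&(V<110)&(X>.4)&(X<1)&(abs(Y-.08)<.16)
    q=np.ascontiguousarray(P[g][:,:2],dtype=np.float32); print(' griddle',len(q),np.percentile(q,[1,99],axis=0).round(3) if len(q) else '')
    s=ok&(S<60)&(V>110)&(Z>.03)&(Z<.1)&(X>.4)&(X<1)&(Y>-.08)&(Y<.3)
    q=np.ascontiguousarray(P[s][:,:2],dtype=np.float32); print(' case',cv2.minAreaRect(q),np.median(P[s][:,2]))
    l=ok&(Z>.06)&(Z<.11)&(X>.5)&(X<.85)&(Y>-.24)&(Y<-.08)&(S<100)
    q=P[l]; print(' lever',len(q),q.min(0).round(3),q.max(0).round(3))
    b=l&(V<70);q=np.ascontiguousarray(P[b][:,:2],dtype=np.float32)
    if len(q)>5: print('  black',len(q),q.mean(0).round(4),cv2.minAreaRect(q),cv2.fitLine(q,2,0,.01,.01).ravel().round(3))
    b=l&(V>=110);q=P[b]
    if len(q)>3: print('  bright',q.mean(0).round(4),q.min(0).round(3),q.max(0).round(3))
    t=ok&(Z>.006)&(Z<.06)&(S<100)&(X>.35)&(X<.8)&(Y<-.225)&(Y>-.5)
    nl,L,st,ce=cv2.connectedComponentsWithStats(t.astype(np.uint8),connectivity=8)
    for i in range(1,nl):
        if st[i,4]>10:
            q=P[L==i];print(' tongs',st[i],q.min(0).round(3),q.max(0).round(3))
    for lo in np.arange(.4,.75,.02):
        q=P[t&(X>=lo)&(X<lo+.02)]
        if len(q)>1: 
            ys=np.sort(q[:,1]);k=np.argmax(np.diff(ys))
            print('  x%.2f'%lo,len(q),'R',ys[:k+1].mean().round(4),'L',ys[k+1:].mean().round(4),ys[[0,-1]].round(4),'z',q[:,2].max().round(3))
im=np.load('top.npz')['im']; cv2.imwrite('pics/crop0.png',cv2.resize(im[95:235,170:400,::-1],(800,487),interpolation=cv2.INTER_CUBIC))
E
python3 m.py
```

```text
top
 roll [210.7 144.7] 454 [0.573 0.136 0.119] [0.683 0.176 0.146] [0.6253 0.1555 0.1337]
 roll [250.4 147.6] 180 [0.599 0.022 0.11 ] [0.643 0.063 0.145] [0.6174 0.041  0.1327]
 griddle 4923 [[ 0.479 -0.014]
 [ 0.76   0.217]]
 case ((0.6207842826843262, 0.10205718874931335), (0.29903674125671387, 0.2989952266216278), 84.49154663085938) 0.07354569323251202
 lever 163 [ 0.574 -0.207  0.07 ] [ 0.611 -0.111  0.095]
  black 53 [ 0.582  -0.1843] ((0.5828208327293396, -0.18391285836696625), (0.04224587231874466, 0.00950459111481905), 77.34593963623047) [ 0.219  0.976  0.582 -0.184]
  bright [ 0.5954 -0.1334  0.088 ] [ 0.577 -0.207  0.07 ] [ 0.611 -0.111  0.095]
 tongs [385 100  41  37 327] [ 0.686 -0.499  0.006] [ 0.8   -0.388  0.049]
 tongs [392 106  13   6  25] [ 0.773 -0.452  0.006] [ 0.792 -0.412  0.012]
 tongs [346 154  34  73 467] [ 0.402 -0.364  0.006] [ 0.63  -0.257  0.043]
  x0.40 22 R -0.3291 L -0.3175 [-0.3305 -0.3126] z 0.031
  x0.42 49 R -0.3252 L -0.3153 [-0.3298 -0.3104] z 0.043
  x0.44 43 R -0.3308 L -0.3066 [-0.3357 -0.2998] z 0.043
  x0.46 40 R -0.3374 L -0.2968 [-0.3401 
[... 2330 characters left out ...]
 0.042
  x0.48 116 R -0.3419 L -0.2938 [-0.3458 -0.2896] z 0.042
  x0.50 115 R -0.3427 L -0.2906 [-0.3462 -0.2856] z 0.042
  x0.52 121 R -0.3433 L -0.2869 [-0.348  -0.2807] z 0.041
  x0.54 119 R -0.3443 L -0.2825 [-0.3476 -0.2742] z 0.041
  x0.56 166 R -0.3472 L -0.2762 [-0.3523 -0.2687] z 0.041
  x0.58 133 R -0.3523 L -0.2695 [-0.3591 -0.2598] z 0.041
  x0.60 114 R -0.3554 L -0.2653 [-0.3609 -0.2577] z 0.027
  x0.62 48 R -0.3556 L -0.2626 [-0.3599 -0.261 ] z 0.027
  x0.68 120 R -0.4813 L -0.4576 [-0.4997 -0.4576] z 0.047
  x0.70 232 R -0.4953 L -0.4492 [-0.4997 -0.4245] z 0.048
  x0.72 219 R -0.4923 L -0.4311 [-0.4997 -0.4101] z 0.047
  x0.74 237 R -0.4832 L -0.4159 [-0.499  -0.3987] z 0.05
```

View pics/crop0.png

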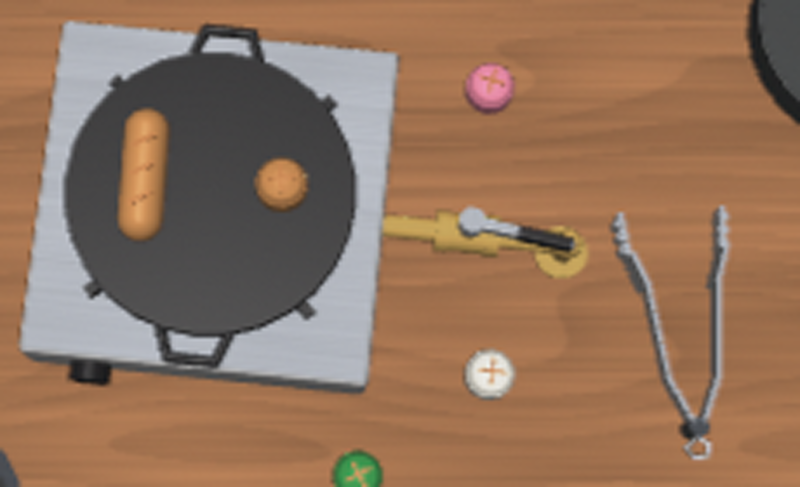

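The crop confirms the brown roll at crop px (281,184), the lever hub at (471,221) with its sleeve end at (573,243), and the tongs on the right with the pivot at (695,428). The sizes fit: the hob is 299 mm, the round roll 44 mm, and the tips about 90 mm apart outside.

The lever axis is about (0.597,-0.124). The lever stands about 7° from the pipe and its grip point is about (0.585,-0.183). I'm moving above it now.

Call:
servo_tool([
  [[1,0.48,-1,0,-0.62],[1,0.48,-1,0,-0.62],[1,0.48,-1,0,-0.62],[1,0.48,-1,0,-0.62],[1,0.48,-1,0,-0.62],[1,0.48,-1,0,-0.62],[1,0.48,-1,0,-0.62],[1,0.48,-1,0,-0.62],[1,0.48,-1,0,-0.62],[1,0.48,-1,0,-0.62],[1,0.48,-1,0,-0.62],[1,0.48,-1,0,-0.62],[1,0.48,-1,0,-0.62],[1,0.48,-1,0,-0.62],[1,0.48,-1,0,-0.62],[1,0.48,-1,0,-0.62],[1,0.48,-1,0,-0.62],[1,0.48,-1,0,-0.62],[1,0.48,-1,0,-0.62],[1,0.48,-1,0,-0.62]],
], newtons=30)

```text
t: 2.1
eef_pos: [0.5824, -0.1561, 0.253]
tool_rot: [-0.0, 0.78, 0.626, -0.0]
contact_force: [1.5, 0.9, 0.1]
gripper_width: 0.999
grasp_force: 0.0
```

Call:
servo_tool([
  [[0.5,0.08,-0.7,0,0],[0.5,0,0,0,0],[0.5,0,0,0,0]],
])

```text
t: 2.4
eef_pos: [0.5848, -0.183, 0.2527]
tool_rot: [-0.0, 0.779, 0.627, -0.0]
contact_force: [0.3, 1.2, -0.1]
gripper_width: 0.515
grasp_force: 0.0
```

```bash
cat >> h.py <<'E'
from scipy.spatial.transform import Rotation as Ro
def st():
    o=bot.get_obs(); w,x,y,z=o['tool_rot']; M=Ro.from_quat([x,y,z,w]).as_matrix()
    print('t',o['t'],'p',o['eef_pos'].round(4),'yaxis deg',np.degrees(np.arctan2(M[1,1],M[0,1])).round(2),'q7',o['q'][6].round(2),'F',o['contact_force'].round(1),'w',round(o['gripper_width'],3),'g',round(o['grasp_force'],1))
E
python3 - <<'E'
from h import *
st(); im,d,c=shot('wrist'); P=cloud(d,c)
X,Y,Z=P[...,0],P[...,1],P[...,2]
l=(d>0)&(Z>.074)&(Z<.1)&(X>.52)&(X<.66)&(Y>-.23)&(Y<-.085)
q=np.ascontiguousarray(P[l][:,:2],dtype=np.float32);print(len(q),cv2.minAreaRect(q),cv2.fitLine(q,2,0,.01,.01).ravel().round(4))
for lo in np.arange(-.22,-.09,.01):
    s=q[(q[:,1]>=lo)&(q[:,1]<lo+.01)]
    if len(s): print(round(lo+.005,3),s[:,0].min().round(4),s[:,0].max().round(4))
cv2.imwrite('pics/w1.png',im[:,:,::-1])
E
```

```text
t 2.4 p [ 0.5848 -0.183   0.2527] yaxis deg -12.4 q7 0.27 F [ 0.3  1.2 -0.1] w 0.515 g 0.0
1595 ((0.5917328000068665, -0.16114738583564758), (0.09975089877843857, 0.020826980471611023), 77.13350677490234) [ 0.2275  0.9738  0.5931 -0.1541]
-0.215 0.5829 0.5838
-0.205 0.5752 0.5878
-0.195 0.5769 0.5898
-0.185 0.58 0.5921
-0.175 0.5823 0.5942
-0.165 0.5844 0.5965
-0.155 0.5876 0.5984
-0.145 0.5899 0.6006
-0.135 0.5921 0.6077
-0.125 0.5896 0.6111
-0.115 0.5906 0.6108
```

View pics/w1.png

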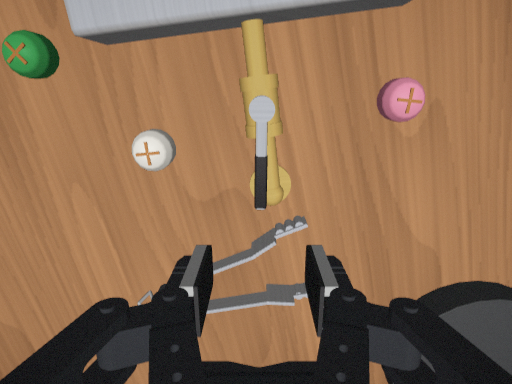

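The wrist view shows the lever hub at (262,108) and the sleeve end at (261,208). The lever centre line at y=-0.18 is x≈0.587. The fingers straddle it, so I descend and close.

Call:
servo_tool([
  [[0.5,0.05,0.07,-0.85,0],[0.5,0,0,-0.85,0],[0.5,0,0,-0.85,0],[0.5,0,0,-0.85,0],[0.5,0,0,-0.85,0],[0.5,0,0,0,0],[0.1,0,0,0,0],[0.1,0,0,0,0],[0.1,0,0,0,0],[0.1,0,0,0,0],[0.1,0,0,0,0]],
], newtons=20)

```text
t: 3.55
eef_pos: [0.5883, -0.1798, 0.0852]
tool_rot: [0.001, 0.779, 0.627, 0.001]
contact_force: [-2.0, 2.1, 6.6]
gripper_width: 0.112
grasp_force: 22.3
```

```bash
python3 - <<'E'
from h import *
st()
A=np.array([.6003,-.1215]); p=bot.get_obs()['eef_pos'][:2]
r=p-A; print(np.hypot(*r), np.degrees(np.arctan2(-r[0],-r[1])))
for k in range(1,8):
    a=-.0953*k; R=np.array([[np.cos(a),-np.sin(a)],[np.sin(a),np.cos(a)]]); b=-.0953*(k-1); Q=np.array([[np.cos(b),-np.sin(b)],[np.sin(b),np.cos(b)]])
    print(((R@r-Q@r)/.04).round(3))
E
```

```text
t 3.55 p [ 0.5883 -0.1798  0.0852] yaxis deg -12.29 q7 0.39 F [-2.   2.1  6.6] w 0.112 g 22.3
0.059512209651740214 11.601326110447612
[-0.137  0.035]
[-0.133  0.048]
[-0.128  0.06 ]
[-0.122  0.072]
[-0.114  0.084]
[-0.106  0.094]
[-0.096  0.104]
```

Call:
servo_tool([
  [[0.1,-0.137,0.035,0,-0.8],[0.1,-0.133,0.048,0,-0.8],[0.1,-0.128,0.06,0,-0.8],[0.1,-0.122,0.072,0,-0.8],[0.1,-0.114,0.084,0,-0.8],[0.1,-0.106,0.094,0,-0.8],[0.1,-0.096,0.104,0,-0.8],[0.1,0,0,0,0],[0.1,0,0,0,0],[0.1,0,0,0,0]],
])

```text
t: 4.55
eef_pos: [0.5553, -0.1597, 0.0852]
tool_rot: [0.0, 0.942, 0.335, 0.002]
contact_force: [-0.4, 2.6, 8.1]
gripper_width: 0.112
grasp_force: 22.4
```

```bash
python3 - <<'E'
from h import *
st()
A=np.array([.6003,-.1215]); p=bot.get_obs()['eef_pos'][:2]
r=p-A; print(np.hypot(*r), np.degrees(np.arctan2(-r[0],-r[1])))
E
```

```text
t 4.55 p [ 0.5553 -0.1597  0.0852] yaxis deg -50.8 q7 -0.15 F [-0.4  2.6  8.1] w 0.112 g 22.4
0.05903308589384022 49.64270665789364
```

Call:
servo_tool([
  [[0.4,0,0,0,0],[0.4,0,0,0,0],[0.4,0,0,0,0],[0.4,0,0,0,0],[0.4,0,0,0.5,0],[0.4,0,0,1,0],[0.4,0,0,1,0],[0.4,0,0,1,0],[1,-0.19,-0.78,0,-0.85],[1,-0.19,-0.78,0,-0.85],[1,-0.19,-0.78,0,-0.85],[1,-0.19,-0.78,0,-0.85],[1,-0.19,-0.78,0,-0.85],[1,0,0,0,-0.85],[1,0,0,0,0],[1,0,0,0,0]],
])

```text
t: 6.15
eef_pos: [0.516, -0.3154, 0.2229]
tool_rot: [-0.0, 0.999, 0.038, -0.0]
contact_force: [0.6, 0.1, -0.1]
gripper_width: 1.0
grasp_force: 0.0
```

```bash
python3 - <<'E'
from h import *
st(); 
for n in('wrist','top'):
    im,d,c=shot(n); P=cloud(d,c); X,Y,Z=P[...,0],P[...,1],P[...,2]
    l=(d>0)&(Z>.08)&(Z<.1)&(X>.5)&(X<.64)&(Y>-.22)&(Y<-.1)
    q=np.ascontiguousarray(P[l][:,:2],dtype=np.float32)
    if len(q)>9: v=cv2.fitLine(q,2,0,.01,.01).ravel(); print(n,'lever',len(q),np.degrees(np.arctan2(v[0],v[1])),v)
    S=cv2.cvtColor(im,cv2.COLOR_RGB2HSV)[...,1]
    t=(d>0)&(Z>.01)&(Z<.06)&(X>.38)&(X<.66)&(Y<-.23)&(Y>-.39)&(S<100)
    for lo in np.arange(.4,.66,.02):
        q=P[t&(X>=lo)&(X<lo+.02)]
        if len(q)>9:
            ys=np.sort(q[:,1]);k=np.argmax(np.diff(ys)); print('x%.2f'%lo,len(q),np.percentile(ys[:k+1],[3,97]).round(4),np.percentile(ys[k+1:],[3,97]).round(4),'zmax',q[:,2].max().round(3))
    cv2.imwrite(f'pics/{n}2.png',im[:,:,::-1])
E
```

```text
t 6.15 p [ 0.516  -0.3154  0.2229] yaxis deg -85.69 q7 -0.52 F [ 0.6  0.1 -0.1] w 1.0 g 0.0
wrist lever 2540 53.140305 [ 0.8001068   0.5998575   0.5710575  -0.15010653]
x0.40 126 [-0.3331 -0.3262] [-0.325  -0.3145] zmax 0.03
x0.42 341 [-0.3314 -0.3313] [-0.3297 -0.3148] zmax 0.04
x0.44 325 [-0.3362 -0.3276] [-0.3161 -0.304 ] zmax 0.039
x0.46 306 [-0.3427 -0.3346] [-0.3054 -0.2958] zmax 0.04
x0.48 244 [-0.344  -0.3398] [-0.2978 -0.2919] zmax 0.04
x0.50 262 [-0.3447 -0.3406] [-0.2943 -0.2881] zmax 0.04
x0.52 282 [-0.3456 -0.3414] [-0.2906 -0.2843] zmax 0.04
x0.54 305 [-0.3463 -0.3421] [-0.2869 -0.2797] zmax 0.04
x0.56 386 [-0.3509 -0.3433] [-0.2817 -0.271 ] zmax 0.04
x0.58 420 [-0.3586 -0.3488] [-0.273  -0.2628] zmax 0.04
x0.60 456 [-0.3594 -0.3505] [-0.2696 -0.2593] zmax 0.026
x0.62 139 [-0.3601 -0.3511] [-0.2651 -0.2612] zmax 0.025
top lever 153 50.904827 [ 0.77609956  0.6306104   0.57040125 -0.143485  ]
x0.40 21 [-0.3307 -0.3242] [-0.3201 -0.3143] zmax 0.032
x0.42 19 [-0.3293 -0.3287] [-0.3264 -0.3158] zmax 0.042
x0.58 21 [-0.2709 -0.2709] [-0.2685 -0.2596] zmax 0.039
x0.60 18 [-0.2662 -0.2599] [-0.2581 -0.2564] zmax 0.028
```

View pics/wrist2.png

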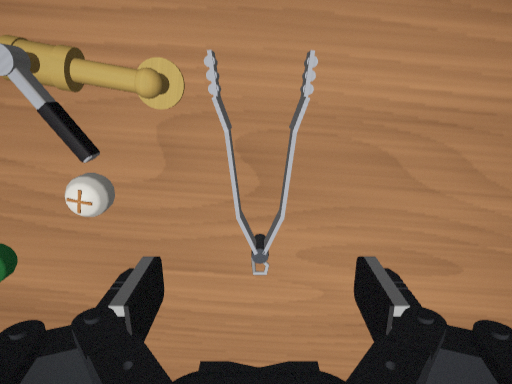

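The wrist view shows the lever standing diagonal from (8,60) to (92,155), with measured angle ≈45–47° from the pipe. The tongs lie straight in line with the fingers, pivot at (260,255) and tips at (211,60) and (311,60). I descend and close partway.

Call:
servo_tool([
  [[1,0.05,-0.03,-0.95,0],[1,0,0,-0.95,0],[1,0,0,-0.95,0],[1,0,0,-0.95,0],[1,0,0,-0.5,0],[1,0,0,-0.5,0],[0.8,0,0,0,0],[0.7,0,0,0,0],[0.65,0,0,0,0],[0.6,0,0,0,0],[0.58,0,0,0,0],[0.58,0,0,0,0],[0.58,0,0,0,0]],
], newtons=20)

```text
t: 7.55
eef_pos: [0.5193, -0.318, 0.0334]
tool_rot: [0.001, 0.999, 0.036, 0.002]
contact_force: [0.2, 0.6, 6.4]
gripper_width: 0.583
grasp_force: 7.7
```

Call:
servo_tool([
  [[0.56,0,0,0.15,0],[0.56,0,0,0.3,0],[0.56,0,0,0.4,0],[0.56,0,0,0.5,0],[0.56,0,0,0.5,0],[0.56,0,0,0.5,0],[0.56,0,0,0.5,0],[0.56,0,0,0.5,0],[0.56,0,0,0.5,0],[0.56,0,0,0.3,0],[0.56,0,0,0,0],[0.56,0,0,0,0]],
])

```text
t: 8.75
eef_pos: [0.5177, -0.3168, 0.1972]
tool_rot: [-0.0, 0.999, 0.036, 0.0]
contact_force: [-0.2, 0.4, -1.5]
gripper_width: 0.565
grasp_force: 5.9
```

```bash
cat > tg.py <<'E'
from h import *
st(); 
im,d,c=shot('wrist'); P=cloud(d,c); o=bot.get_obs(); w,x,y,z=o['tool_rot']; M=Ro.from_quat([x,y,z,w]).as_matrix(); T=(P-o['eef_pos'])@M
# tool coords: x?, y closing, z along fingers
S=cv2.cvtColor(im,cv2.COLOR_RGB2HSV)[...,1]
t=(d>0)&(T[...,2]>-.03)&(T[...,2]<.06)&(abs(T[...,1])<.06)&(abs(T[...,0])<.15)&(S<100)
for lo in np.arange(-.14,.14,.02):
    q=T[t&(T[...,0]>=lo)&(T[...,0]<lo+.02)]
    if len(q)>9:
        ys=np.sort(q[:,1]);k=np.argmax(np.diff(ys)); print('tx%.2f'%lo,len(q),np.percentile(ys[:k+1],[3,97]).round(4),np.percentile(ys[k+1:],[3,97]).round(4),'z min/max',np.percentile(q[:,2],[2,98]).round(4))
print('tool x in world',M[:,0].round(3))
E
python3 tg.py; python3 - <<'E'
from h import *
im,d,c=shot('side');cv2.imwrite('pics/s3.png',im[150:340,100:360,::-1].repeat(3,0).repeat(3,1))
E
```

```text
t 8.75 p [ 0.5177 -0.3168  0.1972] yaxis deg -85.88 q7 -0.5 F [-0.2  0.4 -1.5] w 0.565 g 5.9
tx-0.06 349 [-0.0178 -0.0137] [0.013  0.0173] z min/max [0.0038 0.0182]
tx-0.04 1143 [-0.0221 -0.0179] [0.0174 0.0218] z min/max [-0.0052  0.0167]
tx-0.02 2009 [-0.0248 -0.0188] [0.0186 0.0251] z min/max [-0.019  0.016]
tx0.00 6367 [-0.0464 -0.0199] [0.02   0.0467] z min/max [-0.0296  0.0135]
tx0.02 1942 [-0.0248 -0.0206] [0.021  0.0254] z min/max [-0.0057  0.0166]
tx0.04 3440 [-0.0293 -0.0216] [0.0223 0.0302] z min/max [-0.0058  0.0311]
tx0.06 3615 [-0.037  -0.0272] [0.0283 0.0382] z min/max [-0.0058  0.0311]
tx0.08 3513 [-0.0381 -0.0293] [0.0306 0.0396] z min/max [0.0078 0.0311]
tx0.10 1759 [-0.0389 -0.0298] [0.0312 0.0403] z min/max [0.0078 0.0311]
tool x in world [ 0.997  0.072 -0.001]
```

View pics/s3.png

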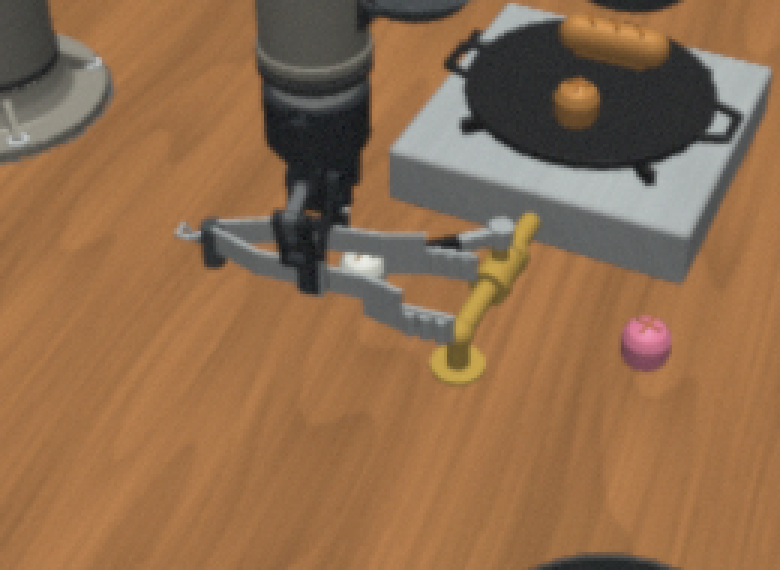

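The side view shows the tongs held level by the fingers, pivot at (212,235) and tips at (450,320), above the table. They have a 61 mm tip gap against the 44 mm roll. I carry them above the roll.

Call:
servo_tool([
  [[0.58,0,0.2,0.2,0],[0.58,0,0.4,0.2,0],[0.58,0,0.6,0.2,0],[0.58,0,0.7,0.1,0],[0.58,0.02,0.7,0,0],[0.58,0.02,0.7,0,0],[0.58,0.02,0.7,0,0],[0.58,0.02,0.7,0,0],[0.58,0.02,0.7,0,0],[0.58,0.02,0.7,0,0],[0.58,0.02,0.7,0,0],[0.58,0.02,0.7,0,0],[0.58,0.02,0.7,0,0],[0.58,0.02,0.5,0,0],[0.58,0,0.4,0,0],[0.58,0,0.25,0,0],[0.58,0,0,0,0],[0.58,0,0,0,0],[0.58,0,0,0,0]],
])

```text
t: 10.75
eef_pos: [0.5257, 0.0555, 0.2254]
tool_rot: [0.0, 0.999, 0.035, 0.0]
contact_force: [0.1, 0.0, -1.0]
gripper_width: 0.582
grasp_force: 5.6
```

```bash
cat >> tg.py <<'E'
hsv=cv2.cvtColor(im,cv2.COLOR_RGB2HSV)
m=(d>0)&(P[...,2]>.108)&(P[...,2]<.15)&(hsv[...,1]>100)&(abs(P[...,1]-.04)<.05)&(P[...,0]>.5)&(P[...,0]<.7)
q=P[m]; tq=T[m]
if len(q):
    (e,r)=cv2.minEnclosingCircle(np.ascontiguousarray(q[:,:2],dtype=np.float32)); print('roll',len(q),e,r,q.max(0),'tool frame',tq.min(0).round(4),tq.max(0).round(4))
import sys
if len(sys.argv)>1: cv2.imwrite('pics/'+sys.argv[1],im[:,:,::-1])
E
python3 tg.py w4.png
```

```text
t 10.75 p [0.5257 0.0555 0.2254] yaxis deg -86.0 q7 -1.15 F [ 0.1  0.  -1. ] w 0.582 g 5.6
tx-0.06 345 [-0.0184 -0.0144] [0.0132 0.0176] z min/max [0.0037 0.018 ]
tx-0.04 1190 [-0.0228 -0.0184] [0.0177 0.0223] z min/max [-0.0051  0.0169]
tx-0.02 2102 [-0.0256 -0.0195] [0.0191 0.0256] z min/max [-0.0188  0.0161]
tx0.00 6610 [-0.048  -0.0207] [0.0206 0.0475] z min/max [-0.0296  0.0139]
tx0.02 2034 [-0.026  -0.0216] [0.0217 0.0263] z min/max [-0.0054  0.017 ]
tx0.04 3565 [-0.0306 -0.0228] [0.0233 0.0313] z min/max [-0.0055  0.0317]
tx0.06 3707 [-0.0385 -0.0286] [0.0294 0.0394] z min/max [-0.0054  0.0314]
tx0.08 3641 [-0.0397 -0.0309] [0.0319 0.0408] z min/max [0.0081 0.0315]
tx0.10 1723 [-0.0406 -0.0314] [0.0326 0.0415] z min/max [0.008  0.0315]
tool x in world [0.998 0.07  0.   ]
roll 4072 (0.6227818131446838, 0.040323253720998764) 0.021896323189139366 [0.64409954 0.061952   0.14183436] tool frame [0.0741 0.0003 0.0836] [0.1171 0.0429 0.1061]
```

View pics/w4.png

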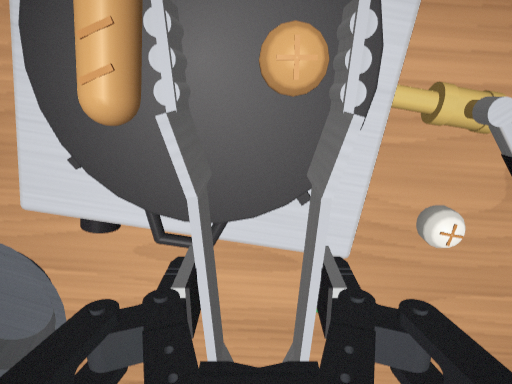

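The roll is at px (294,58), offset 21 mm toward the right tip, i.e. at (0.6228,0.0403) with radius 22 mm as expected. The long roll at (108,60) lies clear of the left tip. I shift right and lower.

Call:
servo_tool([
  [[0.58,0.02,-0.25,0,0],[0.58,0.02,-0.28,0,0],[0.58,0,0,-0.3,0],[0.58,0,0,-0.5,0],[0.58,0,0,-0.5,0],[0.58,0,0,-0.4,0],[0.58,0,0,-0.25,0],[0.58,0,0,-0.15,0],[0.58,0,0,0,0],[0.58,0,0,0,0]],
])

```text
t: 11.8
eef_pos: [0.5278, 0.0355, 0.1417]
tool_rot: [0.0, 0.999, 0.036, 0.0]
contact_force: [-0.4, -0.9, -0.9]
gripper_width: 0.579
grasp_force: 5.6
```

```bash
python3 tg.py | grep -v 'tx-0'
```

```text
t 11.8 p [0.5278 0.0355 0.1417] yaxis deg -85.89 q7 -1.02 F [-0.4 -0.9 -0.9] w 0.579 g 5.6
tx0.00 11477 [-0.0569 -0.0029] [0.0024 0.0463] z min/max [-0.0293  0.043 ]
tx0.02 7589 [-0.057   0.0252] [0.0389 0.0482] z min/max [-0.0049  0.0433]
tx0.04 10033 [-0.0596 -0.0444] [-0.0284  0.0517] z min/max [-0.0049  0.0433]
tx0.06 10896 [-0.0567  0.0351] [0.047  0.0595] z min/max [-0.0048  0.0434]
tx0.08 8289 [-0.0586 -0.0216] [0.0263 0.0588] z min/max [0.0086 0.0434]
tx0.10 5719 [-0.0589 -0.021 ] [0.0257 0.0591] z min/max [0.0088 0.0436]
tool x in world [0.997 0.072 0.001]
roll 9680 (0.5757222771644592, 0.03860514983534813) 0.0639190822839737 [0.63811704 0.06189417 0.14889348] tool frame [-0.011  -0.0248 -0.007 ] [0.1092 0.0249 0.0187]
```

Call:
servo_tool([
  [[0.58,0,0,-0.1,0],[0.54,0,0,0,0],[0.5,0,0,0,0],[0.46,0,0,0,0],[0.42,0,0,0,0],[0.38,0,0,0,0],[0.34,0,0,0,0],[0.3,0,0,0,0],[0.3,0,0,0,0],[0.3,0,0,0,0],[0.3,0,0,0,0]],
], newtons=30)

```text
t: 12.95
eef_pos: [0.5275, 0.0356, 0.1373]
tool_rot: [0.0, 0.999, 0.036, 0.0]
contact_force: [-0.5, 0.5, 0.4]
gripper_width: 0.424
grasp_force: 29.9
```

Call:
servo_tool([
  [[0.3,0,0,0.15,0],[0.3,0,0,0.3,0],[0.3,0,0,0.4,0],[0.3,0,0,0.4,0],[0.3,0,0,0.4,0],[0.3,0,0,0.4,0],[0.3,0,0,0.4,0],[0.3,0,0,0.4,0],[0.3,0,0,0.3,0],[0.3,0,0,0.15,0],[0.3,0,0,0,0],[0.3,0,0,0,0],[0.3,0,0,0,0],[0.3,0,0,0,0]],
])

```text
t: 14.35
eef_pos: [0.5271, 0.0356, 0.2688]
tool_rot: [0.0, 0.999, 0.036, -0.001]
contact_force: [-0.3, 0.3, -1.6]
gripper_width: 0.429
grasp_force: 30.3
```

```bash
python3 - <<'E'
from h import *
st()
im,d,c=shot('side');cv2.imwrite('pics/s5.png',im[90:280,170:430,::-1].repeat(3,0).repeat(3,1))
P=cloud(d,c);S=cv2.cvtColor(im,cv2.COLOR_RGB2HSV)[...,1]
m=(d>0)&(P[...,2]>.15)&(P[...,2]<.32)&(S>100)&(abs(P[...,0]-.62)<.05)&(abs(P[...,1]-.04)<.05)
print(m.sum(),P[m].min(0) if m.any() else'',P[m].max(0) if m.any() else '')
E
```

```text
t 14.35 p [0.5271 0.0356 0.2688] yaxis deg -85.9 q7 -1.16 F [-0.3  0.3 -1.6] w 0.429 g 30.3
144 [0.60419442 0.01735448 0.23568095] [0.64499411 0.05198553 0.27384321]
```

View pics/s5.png

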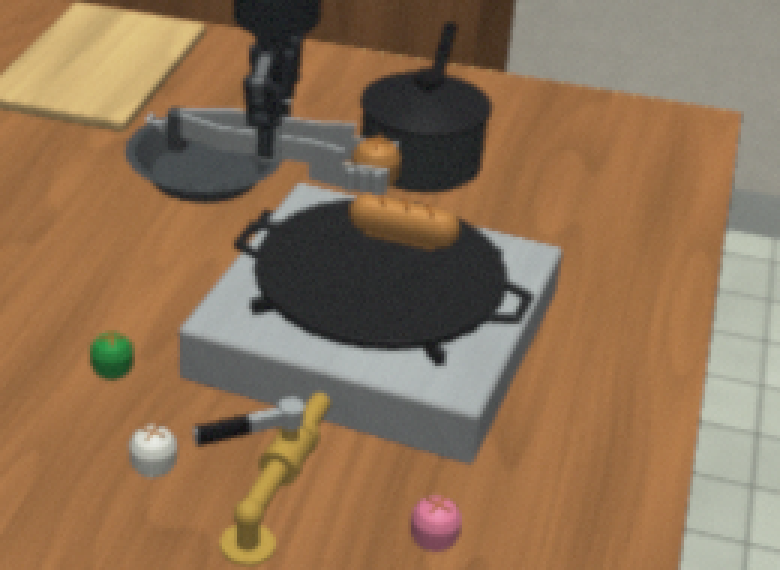

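The side view shows the roll held between the tongs' tips at (377,160), with its top at z≈0.274, so its base is about 0.233 (130 mm above the griddle). The lever is diagonal from (290,410) to (200,435), and the long roll is in place. Handing in.

```bash
python3 -c "
from station import bot
print(bot.hand_in())"
```

```text
the job is handed in; nothing more can be done
None
```

The job is handed in: the gas lever stands at about half (45–47° measured) and the round roll is held in the closed tongs about 13 cm above the griddle, with the long roll, saucepan and pie tin left alone (hand-in returned no verdict).

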